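Press a filter cartridge shut in a trigger clamp, release it and tray it

ROBOT

A 6-joint arm with a two-finger parallel gripper is mounted at the origin on a cart in front of the work surface, level with it; the furniture and walls round the work are solid. World frame = base frame: x ahead of the robot, y to its left, z up, the work surface at z = 0. Lengths are in m, angles in rad, forces in N, time in s.
With the tool pointing down it reaches from about 0.325 to 0.9 m from the base axis. Payload 3.5 kg.
Tool frame: the origin (TCP) lies between the finger pads; the fingertips stand 8 mm ahead of it and the grasp point (between the pads) lies 11 mm behind it (arm.tip_extent is the distance from the TCP to the fingertips, in m); z points along the fingers, y is the line along which they close (so a half turn about z gives the same grasp; the last joint's range is limited). The gripper opens to 85 mm and grips with 20 to 120 N. Pads are 22 mm wide; open, the fingers measure 114 mm over their backs; the gripper's body (76 mm by 85 mm) begins 54 mm behind the grasp point. The pads swing forward as they close: fully open they stand 13 mm farther back than shut.
Start: joints at [1.178, 0.276, -0.026, 1.268, 0, 1.467], TCP at [0.179, 0.599, 0.239] pointing down, gripper open.
Joint ranges: [-3.12, 3.12], [-0.85, 1.88], [-1.08, 1.24], [-1.95, 2.15], [-1.57, 1.53], [-3.14, 3.14]. Speed limits (rad/s): [2.57, 2.57, 3.14, 3.14, 3.14, 3.14].

INTERFACE

Orientations are given as a unit quaternion [x, y, z, w].
In Python, from station import arm, hand, ik, telemetry, vision, ticket, models gives the robot as it stands. Calls block until the motion is done:
- arm.movep(position, orientation): joint-space move of the TCP to a pose.
- arm.movel(position, max_speed=0.15, frame=None): straight line of the TCP; frame=None keeps the orientation; max_speed is the mean speed in m/s.
- arm.set_joints(angles): joint-space move.
- hand.set_gripper(opening, newtons=None): finger opening in m; newtons is the grip in N (None keeps the last); returns when the fingers have stopped.
- arm.dwell(seconds).
- ik(position, orientation): joint angles nearest the present ones, or None.
- telemetry.get_state(): the state.
- vision.read_camera(name): name is "side" or "top"; returns a dict with "frame" (400x640x3 uint8, red, green, blue), "depth" (400x640 float32, m along the optical axis (not along the pixel's ray), 0 where there is no reading), "fx", "fy", "cx", "cy" (pixels), "R" (3x3) and "t" (3): a world point X has camera coordinates R X + t. Camera axes: x right, y down, z forward; pixel columns grow to the right and rows downward; lengths in m; the calibration is good to about 2 mm. A picture is of the moment at which its call begins.
A pose or a line that the arm cannot do raises arm.Unreachable and nothing moves.
- ticket.sign_off(): hands the job in; it is judged then, once.
Trained networks look in a picture, given as the dict that the camera call returned (one of the last four; its "shot" number tells which), for a name from the list of things; names that differ only in an ending like _2 or _b are one class to them, and where a whole thing is asked for, a point or a joint stands for the part that bears it (a point fixed in the world has none). Each returns a list of dicts, best first, with "confidence" (0 to 1); they miss things now and then, are a little off and sometimes report something else, mostly with a low value. They report only what shows in the picture. A call takes as long as a camera call.
- models.look_for(picture, name): "box" ([left, top, right, bottom] in pixels, round what is visible of it).
- models.outline_of(picture, name): "region" (400x640 bool, what is visible of it) and "box" ([left, top, right, bottom] in pixels, round what is visible of it).
- models.pinpoint(picture, name): "position" ([row, column] in pixels: a listed point, or the origin of a listed thing).
The state is a dict: "time_s": time; "joint_positions": joint angles; "qvel": joint speeds; "tau": joint torques, N m; "ee_pos": TCP position; "tool_rot": TCP orientation; "wrist_force": force on the tool from outside, world axes, zero at the start; "moment": the same for the moment, N m; "grip_width": finger opening in m; "grip_force": force on a finger pad.
Only numpy, scipy, OpenCV 4.12 (cv2) and the standard library are available. Lean on these libraries where they do the work, as an engineer would, in place of code of your own. Each camera call takes 0.05 s, during which the arm holds its last target. There are 200 camera calls.

TASK

Work the clamp's trigger until the blue cap is pressed fully home on the filter cartridge and firmly bedded, without crushing it. Then hold the release tab down until the ram has run all the way back, lift the closed cartridge out and lay it in the saddles of the blue foam-lined tray. Move the ram only with trigger and release, and leave the two vials alone.

Things in the scene. Friction and masses are not known exactly. Their poses are not given: they have to be found in the camera images.
- clamp: trigger clamp on a base plate 96x340x12 mm, fixed. Origin: plate centre, underside. +y: ram's way forward; ram axis 50 mm up at x=0. Along y (mm): orange release tab -151, teal trigger, hand grip -15..-2 (137 high), red pad, white V supports 74 and 122 (10 thick, 50 high), jaw 150..168 (74 high); rest 80 high, 44 wide. Grip the cartridge between the V supports; the plate is 38 mm below its axis
- ram: toothed steel bar with a red pad in front. Its frame equals the clamp's at rest: its offset along the clamp's +y is its advance, 0 fully back, 25 to 38 mm when the cap gets home. The pad's face is 15 to 21 mm ahead of its origin (screw-set, unknown), on a spring of 10 N per mm. A pawl holds the ram at every 5 mm; a 3 to 5 N spring pulls it back when released. Not to be pushed by hand
- stop: steel disc 32 mm across, on a screw in the fixed jaw; the cartridge's closed end bears on it. The last user's setting differs each time. Origin: that of the clamp, shifted along y by 0 to -7 mm; the face is 141 mm ahead of this origin, 50 mm up
- trigger (a joint): trigger angle: 0 at rest (leaning 0.175 rad to the clamp's -y), 0.37 at the end; springs back. Hinge along the clamp's x, 55 mm behind its origin, 24 mm up. First 0.1 rad idle, then 0.1 rad moves the ram 4.4 mm; a stroke past 0.34 clicks twice (10 mm). Tip force is 4 to 6 N idle, 8 to 10 N while the cap slides, then climbs: force on the cartridge is about 1.8 x (tip force - 4 N)
- trigger_tip (a point): on the trigger's rear (-y) face, 104 mm from the hinge, 10 mm below the top of the teal handle (24 mm wide, 11 thick, 48 tall). Push here towards the clamp's +y; a full stroke is 38 mm of travel
- release (a joint): angle of the release lever (holding pawl): 0 at rest, 0.32 fully down; frees the ram at about 0.2. Takes 2 N, up to 10 N with the clamp loaded. It catches the ram again when let go, so keep it down until the ram is back (under 1 s)
- release_tab (a point): top of the orange thumb tab (26x26 mm) at the clamp's -y end, about 76 mm up; press straight down, about 15 mm
- cartridge: white round filter cartridge, 30 mm in diameter, barrel 80 mm long, about 120 g, lying in the V supports along the clamp's y. Origin: middle of the barrel, on its axis (its y). Closed end at +40 mm, to bear on the stop; blue cap at the -y end
- cap (a joint): how far the blue cap (30 mm in diameter, flange 8 mm thick) has gone in: 0 stands 14 mm out, 0.014 m is home, flange on the barrel. O-rings hold it with about 7 N anywhere. Bedding the seal wants 12 N or more on the closed cartridge for a moment; above 40 N it cracks: one more full stroke once the cap is home is too much
- tray: light blue tray 132x150x16 mm with grey foam, fixed. Origin: centre of its underside. Four foam saddles (tops 16.5 mm up) form a bed along its y in the middle, open for fingers over the middle 52 mm; a cartridge in it has its axis 23 mm up, along the tray's y, either way round. Foam floor 7 mm up
- vial_1: white vial with a dark lid, 27 mm in diameter, 56 mm tall, upright, left of the clamp's far side; a bystander
- vial_2: white vial with a white lid, 27 mm in diameter, 56 mm tall, upright, behind the clamp on the right; a bystander

How it is judged:
On the way, in this order (a step that is already met when the one before it is completed fails the run):
1. the cap is fully home (within 0.8 mm) and the clamp presses the cartridge against the stop with at least 12 N, no finger on the cartridge (value of joint cap above 0.0132 m and contact force between stop and cartridge above 12 N and contact force between the fingers and cartridge below 0.5 N), for 0.1 s.
2. the clamp is released: the ram is fully back (within 2 mm), the cap still home (y of ram in the frame of clamp below 0.002 m and value of joint cap above 0.0132 m), for 0.1 s.
At the end, for the whole second after the job is handed in: The cartridge rests in the tray's saddles (within 6 mm across and 22 mm along of the tray's centre, axis less than 27 mm up and within 0.12 rad of the tray's y, either way round), its cap home within 0.8 mm; the clamp's ram is fully back (2 mm), trigger and release at rest (all of step 2 and x of cartridge in the frame of tray between -0.006 and 0.006 m and y of cartridge in the frame of tray between -0.022 and 0.022 m and z of cartridge in the frame of tray below 0.027 m and angle between the y axis of cartridge and the y axis of tray, either way round below 0.12 rad and value of joint trigger below 0.03 rad and value of joint release below 0.15 rad and linear speed of cartridge below 0.01 m/s); the robot touches nothing.
It fails at once if the cartridge is pressed against the stop with more than 40 N (contact force between stop and cartridge above 40 N).
It fails at once if the ram is pushed by the robot (more than 3 N) (contact force between any of the fingers, the arm and ram above 3 N).
It fails at once if a vial is pushed more than 30 mm or knocked over (distance of any of vial_1, vial_2 from where it was at the start of the episode above 0.03 m or angle between any of vial_1, vial_2's own z axis and vertical above 0.5 rad).
It also fails if it takes over 70 s, if anything falls off the work surface, if the arm or the gripper's body presses on something with over 40 N, if the wrist force passes 120 N, or if a joint passes its speed limit or range.

## Working session

There is one attempt and no reset: what is moved stays moved. The work goes in short steps, each a Python script; the robot and the scene stay as the last script left them, time stands still between calls to the robot, and variables do not carry over. Pictures are saved under pics/ and viewed, at most 10 in all, crops included, and the job is handed in when it is done.

```bash
ls; mkdir -p pics
cat > h.py <<'E'
import numpy as np, cv2
from station import arm, hand, ik, telemetry, vision, ticket, models
def px2w(c,row,col,d=None,z=None):
    r=np.array([(col-c["cx"])/c["fx"],(row-c["cy"])/c["fy"],1.0]);R=np.array(c["R"]);t=np.array(c["t"])
    if z is not None:
        o=-R.T@t; v=R.T@r; return o+v*(z-o[2])/v[2]
    return R.T@(r*d-t)
def cloud(c,mask):
    rr,cc=np.nonzero(mask&(c["depth"]>0)); d=c["depth"][rr,cc]
    p=np.stack([(cc-c["cx"])/c["fx"]*d,(rr-c["cy"])/c["fy"]*d,d],1)
    return (p-np.array(c["t"]))@np.array(c["R"])
def proj(c,X):
    p=np.array(c["R"])@X+np.array(c["t"]); return p[1]/p[2]*c["fy"]+c["cy"],p[0]/p[2]*c["fx"]+c["cx"]
def save(c,n,crop=None,s=1):
    f=c["frame"][...,::-1]
    if crop: f=f[crop[0]:crop[1],crop[2]:crop[3]]
    cv2.imwrite("pics/"+n,cv2.resize(f,None,fx=s,fy=s,interpolation=cv2.INTER_CUBIC))
E
python3 - <<'E'
from h import *
np.set_printoptions(precision=4,suppress=True)
for n in("top","side"):
    c=vision.read_camera(n); save(c,n+"0.png")
    print(n,"campos",-np.array(c["R"]).T@np.array(c["t"]))
    for th in("clamp","ram","stop","trigger","trigger_tip","release_tab","cartridge","tray","vial_1","cap"):
        try:
            L=models.pinpoint(c,th)[:2]
        except Exception as e: print(th,e); continue
        for l in L:
            r,q=l["position"]; d=c["depth"][int(round(r)),int(round(q))]
            print(th,round(l["confidence"],2),np.round([r,q]),px2w(c,r,q,d) if d>0 else None)
    for th in ("cartridge","tray","release_tab","trigger","ram","cap","stop"):
        for l in models.outline_of(c,th)[:1]:
            p=cloud(c,l["region"]); print(th,l["box"],len(p),p.mean(0),np.percentile(p,3,0),np.percentile(p,97,0)) if len(p) else 0
E
```

```text
pics
top campos [0.5101 0.0768 1.0602]
clamp 0.63 [213. 264.] [0.5602 0.2099 0.0999]
ram 0.49 [217. 265.] [0.5506 0.2089 0.094 ]
trigger it knows: cartridge, clamp, ram, release_tab, stop, tray, trigger_tip, vial
trigger_tip 0.66 [205. 290.] [0.5737 0.1508 0.1386]
release_tab 0.64 [200. 327.] [0.5898 0.0722 0.0729]
cartridge 0.64 [225. 222.] [0.5331 0.31   0.063 ]
tray 0.7 [261. 436.] [ 0.4517 -0.1849  0.0097]
vial_1 0.6 [152. 202.] [0.7054 0.3658 0.0415]
cap it knows: cartridge, clamp, ram, release_tab, stop, tray, trigger_tip, vial
cartridge [202.7, 211.7, 246.0, 236.1] 615 [0.5372 0.3033 0.059 ] [0.5182 0.2572 0.0123] [0.5568 0.3485 0.0682]
tray [404.6, 229.7, 474.8, 302.7] 3709 [ 0.4408 -0.1915  0.0093] [ 0.3753 -0.2649  0.0038] [ 0.5076 -0.1181  0.0185]
release_tab [292.6, 197.8, 333.4, 209.5] 271 [0.5864 0.0987 0.0726] [0.5746 0.0666 0.0635] [0.6014 0.1407 0.0776]
trigger [278.3, 198.1, 292.4, 217.6] 168 [0.5696 0.1628 0.0996] [0.5568 0.147  0.0547] [0.5834 0.1836 0.1383]
ram [251.0, 207.9, 294.8, 220.9] 77 [0.5586 0.2185 0.0599] [0.544  0.1478 0.0528] [0.5751 0.2438 0.0651]
ca
[... 593 characters left out ...]
0.3541 0.0197]
vial_1 0.77 [228. 368.] [0.698  0.0526 0.0207]
cap it knows: cartridge, clamp, ram, release_tab, stop, tray, trigger_tip, vial
cartridge [299.8, 127.6, 310.8, 160.9] 165 [0.5309 0.3131 0.0636] [0.5171 0.2593 0.0532] [0.5433 0.348  0.0692]
tray [183.8, 278.5, 280.2, 361.4] 5021 [ 0.4416 -0.1968  0.0109] [ 0.3742 -0.2688  0.0061] [ 0.5074 -0.119   0.0192]
release_tab [311.6, 183.7, 328.4, 203.9] 225 [0.5866 0.0982 0.0711] [0.5724 0.0642 0.0313] [0.6026 0.1518 0.0791]
trigger [309.0, 156.4, 325.8, 185.5] 317 [0.5736 0.1577 0.094 ] [0.5581 0.1453 0.0337] [0.5868 0.2034 0.1381]
cap [300.6, 130.3, 308.8, 157.2] 168 [0.5319 0.3095 0.064 ] [0.5186 0.2558 0.0551] [0.5432 0.3468 0.0692]
```

View pics/top0.png

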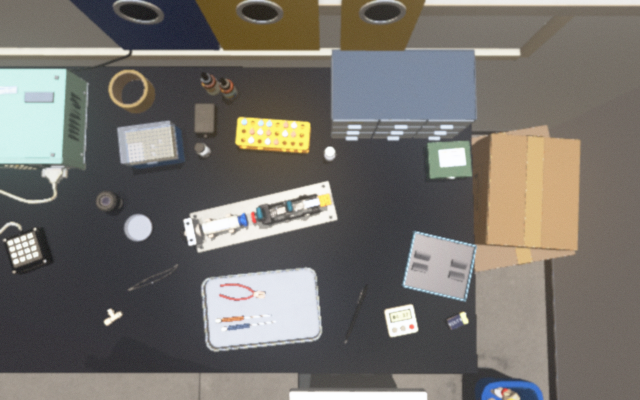

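View pics/side0.png

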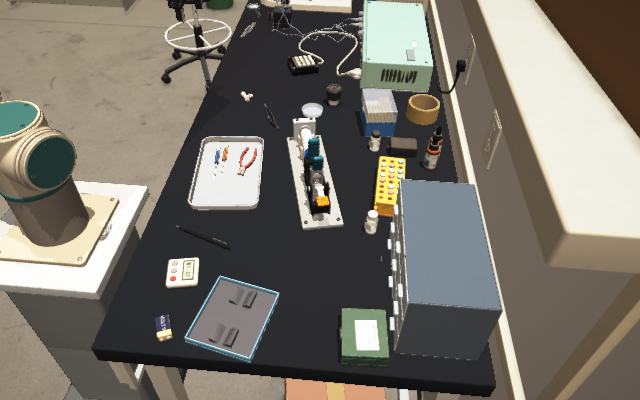

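The top view shows the clamp from about (333,200) at the tab end to (187,230) at the jaw, with the cartridge at (222,226). The tray is at (440,267), its bed running between the saddle pairs at (420,262) and (456,272). Vials stand at (330,153) and (203,149), both clear of the work. Next I'll fit the plate and tray rectangles.

```bash
cat > fit.py <<'E'
from h import *
np.set_printoptions(precision=4,suppress=True)
T=[];TR=[]
for n in("top","side"):
    c=vision.read_camera(n)
    allp=cloud(c,np.ones((400,640),bool))
    m=np.zeros((400,640),bool); L=models.outline_of(c,"clamp")
    for l in L: print(n,"clamp",l["confidence"],l["box"],l["region"].sum())
    p=cloud(c,max(L,key=lambda l:l["region"].sum())["region"])
    q=p[(p[:,2]>.004)&(p[:,2]<.02)]
    print(len(p),len(q),cv2.minAreaRect((q[:,:2]*1000).astype(np.float32)), np.median(q[:,2]))
    # plane-projected region (z=0.012)
    l=models.outline_of(c,"tray")[0]
    rr,cc=np.nonzero(l["region"]); g=np.array([px2w(c,a,b,z=.012)[:2] for a,b in zip(rr,cc)])
    print("tray",cv2.minAreaRect((g*1000).astype(np.float32)))
    p=cloud(c,l["region"]); s=p[p[:,2]>.0125]
    s=s[(np.abs(s[:,:2]-g.mean(0))<.05).all(1)]
    rect=cv2.minAreaRect((g*1000).astype(np.float32)); print("saddle pts",len(s),s.mean(0))
    if len(s)>10:
        print(cv2.minAreaRect((s[:,:2]*1000).astype(np.float32)))
    cy=models.outline_of(c,"cartridge")[0]["region"]; p=cloud(c,cy); p=p[p[:,2]>.055]
    v=cv2.fitLine((p[:,:2]).astype(np.float32),cv2.DIST_HUBER,0,.01,.01).ravel(); print("cart line",v, "top z",np.percentile(p[:,2],95))
    # plate: whitish pixels near, projected to z=.012
    f=c["frame"].astype(int); 
    print("tip",[ (l["confidence"],px2w(c,*l["position"],z=.126)) for l in models.pinpoint(c,"trigger_tip")[:1]])
    print("tab",[ (l["confidence"],px2w(c,*l["position"],z=.076)) for l in models.pinpoint(c,"release_tab")[:1]])
    p=cloud(c,(f[...,0]>200)&(f[...,1]>110)&(f[...,1]<200)&(f[...,2]<90)); p=p[(abs(p[:,0]-.588)<.04)&(abs(p[:,1]-.075)<.04)]
    print("orange",len(p),p.mean(0) if len(p) else 0)
    k=slice(160,260),slice(170,350)
    save(c,n+"1.png",(170,260,170,350) if n=="top" else (110,230,270,350),4)
E
python3 fit.py
```

```text
top clamp 0.67 [181.1, 178.7, 334.6, 252.4] 5484
5468 3563 ((555.1717529296875, 235.124755859375), (97.86255645751953, 361.32977294921875), 13.305413246154785) 0.012622695663388691
tray ((441.61175537109375, -191.15335083007812), (153.97021484375, 132.9778594970703), 77.2375259399414)
saddle pts 254 [ 0.4405 -0.1914  0.0164]
((442.3572998046875, -191.54090881347656), (93.24994659423828, 99.82176971435547), 0.3002101182937622)
cart line [ 0.2432 -0.97    0.5373  0.3032] top z 0.06763912755249687
tip [(0.67, array([0.5757, 0.1529, 0.126 ]))]
tab [(0.62, array([0.5849, 0.076 , 0.076 ]))]
orange 0 0
side clamp 0.73 [313.1, 152.3, 324.4, 180.7] 255
side clamp 0.68 [286.9, 120.0, 346.2, 230.4] 3767
3756 2020 ((558.1155395507812, 220.30703735351562), (96.71574401855469, 340.4349365234375), 13.501182556152344) 0.014133422348727172
tray ((441.4247741699219, -192.45713806152344), (160.0750732421875, 139.23199462890625), 77.0759048461914)
saddle pts 405 [ 0.4393 -0.2036  0.017 ]
((443.4085998535156, -197.2533721923828), (99.84424591064453, 96.43761444091797), 89.92066192626953)
cart line [ 0.0937 -0.9956  0.5307  0.319 ] top z 0.06951098401555195
tip [(0.84, array([0.5829, 0.1521, 0.126 ]))]
tab [(0.61, array([0.5922, 0.0795, 0.076 ]))]
orange 71 [0.5919 0.0753 0.076 ]
```

View pics/top1.png

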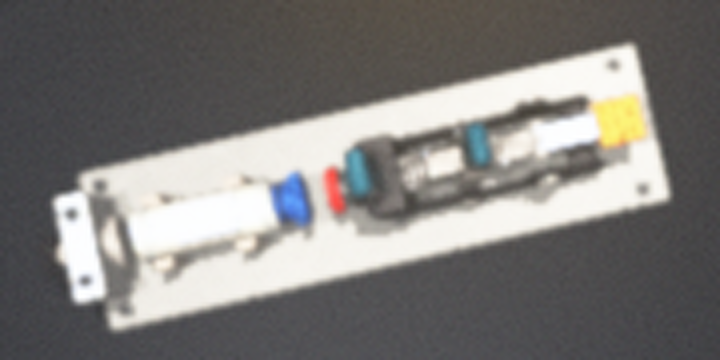

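The clamp centre is (0.558, 0.220), yawed +13.4°; the cartridge line, tab and tip agree within 3 mm. The tray is at (0.4416, -0.192), with its y axis yawed -12.8°. First stroke, logging force.

```bash
cat >> h.py <<'E'
from scipy.spatial.transform import Rotation
A=np.radians(13.4); U=np.array([-np.sin(A),np.cos(A),0]); V=np.array([np.cos(A),np.sin(A),0]); C=np.array([.558,.2203,0])
def cw(x,y,z): return C+V*x+U*y+np.array([0,0,z])
def quat(xdir):
    z=np.array([0,0,-1.]); y=np.cross(z,xdir); return Rotation.from_matrix(np.stack([xdir,y,z],1)).as_quat()
def best(p,xdir):
    q0=np.array(telemetry.get_state()["joint_positions"]); o=[]
    for s in(1,-1):
        j=ik(list(p),list(quat(s*xdir)))
        if j is not None: o.append((abs(np.array(j)-q0).max(),s,j))
    return list(quat(min(o)[1]*xdir)) if o else None
def st():
    s=telemetry.get_state(); p=np.array(s["ee_pos"])-C
    return s["time_s"],p@V,p@U,p[2],np.array(s["wrist_force"])
E
python3 - <<'E'
from h import *
np.set_printoptions(precision=2,suppress=True)
print(st(), telemetry.get_state()["tool_rot"])
hand.set_gripper(0,20)
q=best(cw(0,-.115,.2),U); print(q)
arm.movep(list(cw(0,-.115,.2)),q); print(telemetry.get_state()["joint_positions"])
arm.movel(list(cw(0,-.115,.128)),.1)
arm.movel(list(cw(0,-.098,.128)),.1)
f0=st()[4]; print(st())
np.save("f0.npy",f0)
y=-.098
while y<-.044:
    y+=.003 if y<-.055 else .001
    arm.movel(list(cw(0,y,.128)),.06); s=st(); F=-(s[4]-f0)@U; print("%.2f y %.1f(%.1f) F %.1f"%(s[0],s[2]*1e3,y*1e3,F),(s[4]-f0))
    if F>14: break
c=vision.read_camera("top"); save(c,"top2.png",(170,260,170,350),4)
E
```

```text
(2.2, np.float64(-0.2813050654615564), np.float64(0.45628865237547667), np.float64(0.2393415889932721), array([ 0.14, -0.09,  0.54])) [0.14 0.99 0.   0.  ]
[np.float64(0.6197790317951402), np.float64(0.784776370533083), np.float64(0.0), np.float64(0.0)]
[ 0.08  0.25 -0.15  1.17  0.    1.41]
(6.425, np.float64(0.00040284223814680137), np.float64(-0.09747790173069674), np.float64(0.12865113238644332), array([ 1.1 , -0.37,  0.5 ]))
6.67 y -95.0(-95.0) F -0.5 [-0.73  0.37 -1.31]
6.92 y -92.0(-92.0) F 0.1 [-1.38 -0.41 -0.53]
7.17 y -88.8(-89.0) F -0.4 [-0.99  0.21 -0.13]
7.42 y -86.4(-86.0) F 0.5 [-0.67 -0.65  0.73]
7.67 y -83.2(-83.0) F 1.7 [-0.63 -1.88  1.81]
7.92 y -79.9(-80.0) F 2.8 [-0.7  -3.08  1.57]
8.18 y -77.0(-77.0) F 2.0 [-0.32 -2.13  2.52]
8.43 y -74.1(-74.0) F 3.3 [-1.05 -3.64  2.82]
8.68 y -71.0(-71.0) F 2.8 [ 0.79 -2.7   2.76]
8.93 y -68.2(-68.0) F 4.5 [ 2.14 -4.09  3.29]
9.18 y -65.4(-65.0) F 4.2 [ 0.75 -4.15  3.18]
9.43 y -62.2(-62.0) F 4.6 [ 0.43 -4.68  4.03]
9.68 y -59.3(-59.0) F 4.9 [ 0.54 -4.87  3.37]
9.93 y -56.3(-56.0) F 4.7 [ 0.99 -4.58  2.93]
10.18 y -53.3(-53.0) F 4.8 [ 1.17 -4.64  2.71]
10.43 y -52.5(-52.0) F 5.7 [ 1.32 -5.55  1.57]
10.68 y -51.3(-51.0) F 4.2 [ 0.98 -4.07  0.94]
10.93 y -50.6(-50.0) F 4.8 [ 1.85 -4.51  0.06]
11.18 y -49.7(-49.0) F 4.8 [ 1.7  -4.51  1.08]
11.43 y -48.8(-48.0) F 5.7 [ 3.09 -5.14  0.09]
11.68 y -48.1(-47.0) F 5.4 [ 1.96 -5.09 -0.33]
11.93 y -47.9(-46.0) F 8.1 [ 2.68 -7.71 -0.03]
12.18 y -47.8(-45.0) F 10.4 [  2.53 -10.07   0.25]
12.43 y -47.6(-44.0) F 11.9 [  3.75 -11.33   0.93]
```

View pics/top2.png

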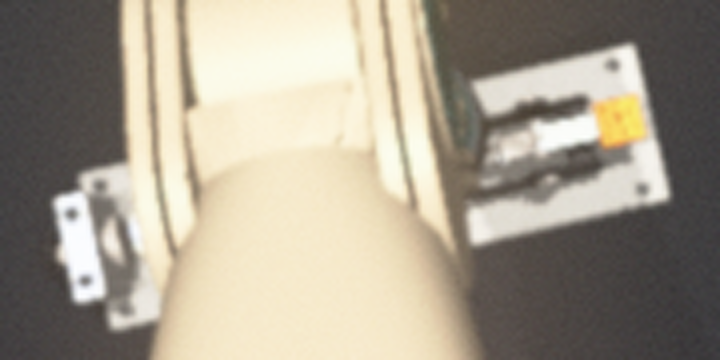

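The trigger's end stop is at y = -47.8, as the geometry predicts. Stroke 2 can't reach home (ram at 20 mm, home at 25 or more), so it runs in one move. Stroke 3 is stepped on force.

```bash
cat > strokes.py <<'E'
from h import *
import sys
f0=np.load("f0.npy")
def F():
    o=[]
    for _ in range(3): o.append(-(st()[4]-f0)@U); arm.dwell(.02)
    return np.mean(o)
def go(y,v): arm.movel(list(cw(0,y,.128)),v)
def monitored():
    go(-.093,.12); go(-.078,.1); y=-.078; log=[]; f=0
    while y<-.0462:
        y+=.001 if f<10.5 else .0005
        go(y,.06); f=F(); a=st()[2]; log.append("%.1f:%.1f"%(a*1e3,f))
        if f>14.5 and a<-.0487:
            arm.dwell(.3); print("PRESSED",F(),st()[2]); print(log); return True
        if f>17: break
    print(log, st()[0]); return False
E
python3 - <<'E'
from strokes import *
go(-.093,.12); print(F()); go(-.0465,.06); print(F(),st()[2]); arm.dwell(.1)
print(monitored(),st()[0])
E
```

```text
-0.45341365844368003
6.654778724066458 -0.04794186866943908
['-77.3:3.0', '-76.4:4.4', '-75.4:4.6', '-74.5:4.8', '-73.2:3.7', '-72.2:4.3', '-71.3:4.4', '-70.5:4.8', '-69.6:5.3', '-68.9:6.2', '-68.2:7.0', '-67.5:8.0', '-66.7:7.8', '-65.9:8.6', '-64.9:8.4', '-64.0:8.7', '-62.8:8.0', '-61.8:8.6', '-60.9:8.3', '-60.0:8.6', '-59.0:8.6', '-58.0:9.1', '-57.0:8.5', '-56.1:9.0', '-55.1:9.2', '-54.1:9.2', '-53.1:9.4', '-52.0:8.8', '-51.0:8.2', '-50.2:9.7', '-49.2:9.7', '-48.3:9.6'] 24.6
False 24.6
```

The cap slid about 8 mm in stroke 3, so home should come at about 36 mm, within stroke 4.

Run:
```python
from strokes import *
print(monitored(),st()[0])
```

```text
PRESSED 15.06726124323925 -0.06190867250420105
['-77.3:2.9', '-76.6:4.2', '-75.7:4.5', '-74.8:4.9', '-73.9:5.3', '-73.2:5.8', '-72.4:6.7', '-71.7:7.5', '-70.9:7.3', '-70.0:8.2', '-69.0:7.3', '-68.2:8.0', '-67.5:8.9', '-66.8:9.8', '-66.2:10.8', '-65.9:11.5', '-65.5:11.3', '-65.2:11.7', '-64.8:12.3', '-64.4:12.5', '-64.1:13.1', '-63.8:13.2', '-63.4:14.1', '-63.0:14.1', '-62.6:14.4', '-62.3:14.1', '-61.9:15.2']
True 33.8917
```

The tip force held at about 15 N, roughly 20 N on the cartridge. That is well above the 7 N O-ring hold, so the cap should be home. I'll back off, go over the tab and check by picture.

Run:
```python
from strokes import *
arm.movel(list(cw(0,-.11,.128)),.2)
arm.movel(list(cw(0,-.153,.110)),.2)
c=vision.read_camera("top"); save(c,"top3.png",(180,250,170,310),5)
f=c["frame"].astype(int); m=(f[...,2]>f[...,0]*1.6)&(f[...,2]>90)&(f[...,1]<f[...,2]*.8)
p=cloud(c,m); p=p[(abs((p-C)@V)<.03)&((p-C)@U>0)&((p-C)@U<.12)]; print("blue y",np.percentile((p-C)@U,[2,50,98]),len(p)); print(st()[0])
```

```text
blue y [0.05608257 0.05995546 0.06291926] 38
34.7417
```

View pics/top3.png

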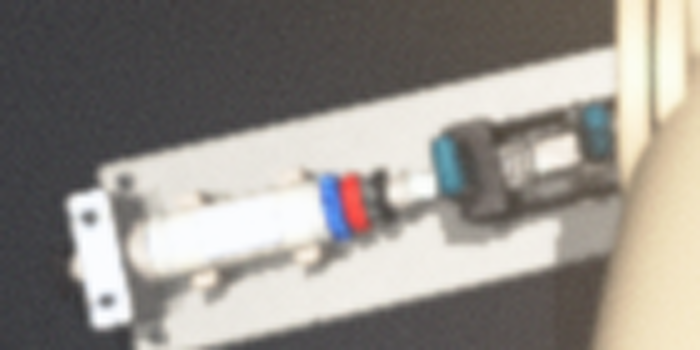

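The picture shows the blue cap at (335,205) as a thin flange, about 8 mm, flush on the white barrel with the red pad touching it. It is home. Now the release.

Run:
```python
from strokes import *
arm.movel(list(cw(0,-.153,.088)),.1); f1=st()[4][2]
z=.088; L=[]
while z>.064:
    z-=.002; arm.movel(list(cw(0,-.153,z)),.06); s=st(); L.append("%.1f:%.1f"%(s[3]*1e3,s[4][2]-f1))
    if s[4][2]-f1>20: break
print(L,st()[0]); arm.dwell(1.0)
c=vision.read_camera("top"); save(c,"top4.png",(180,250,170,310),5)
arm.movel(list(cw(0,-.153,.11)),.1); print(st()[0])
```

```text
['86.5:-0.9', '84.0:0.5', '82.2:2.4', '80.0:0.9', '77.7:0.5', '75.7:0.1', '73.9:0.7', '71.9:1.0', '69.9:1.3', '68.6:4.3', '68.1:13.8', '67.7:21.3'] 38.1083
39.7667
```

View pics/top4.png

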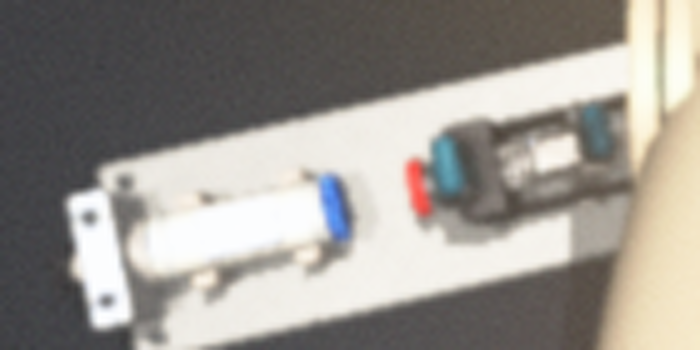

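The red pad at (418,188) is back at its start position and the cap is still flush. Next I grip and lift the cartridge.

Run:
```python
from strokes import *
arm.movel(list(cw(0,-.12,.20)),.25)
arm.movel(list(cw(0,.098,.20)),.25)
hand.set_gripper(.07,30)
arm.movel(list(cw(0,.098,.044)),.2); print(st()[0])
hand.set_gripper(.0,30); s=telemetry.get_state(); print(s["grip_width"],s["grip_force"],s["time_s"])
arm.movel(list(cw(0,.098,.15)),.15)
s=telemetry.get_state(); print(s["grip_width"],s["grip_force"],s["time_s"])
ty=np.radians(-12.8); T=np.array([-np.sin(ty),np.cos(ty),0]); P=np.array([.4416,-.192,.0])
q=best(P+[0,0,.12],T); arm.movep(list(P+[0,0,.12]),q)
s=telemetry.get_state(); print(s["grip_width"],s["ee_pos"],s["time_s"])
c=vision.read_camera("side"); save(c,"side5.png",(200,380,150,350),4)
```

```text
42.925
0.02923173504146226 29.369286596775055 43.375
0.02902759993317795 29.705910980701447 44.2333
0.02888853523607073 [ 0.44214205 -0.19154596  0.12010157] 46.1083
```

View pics/side5.png

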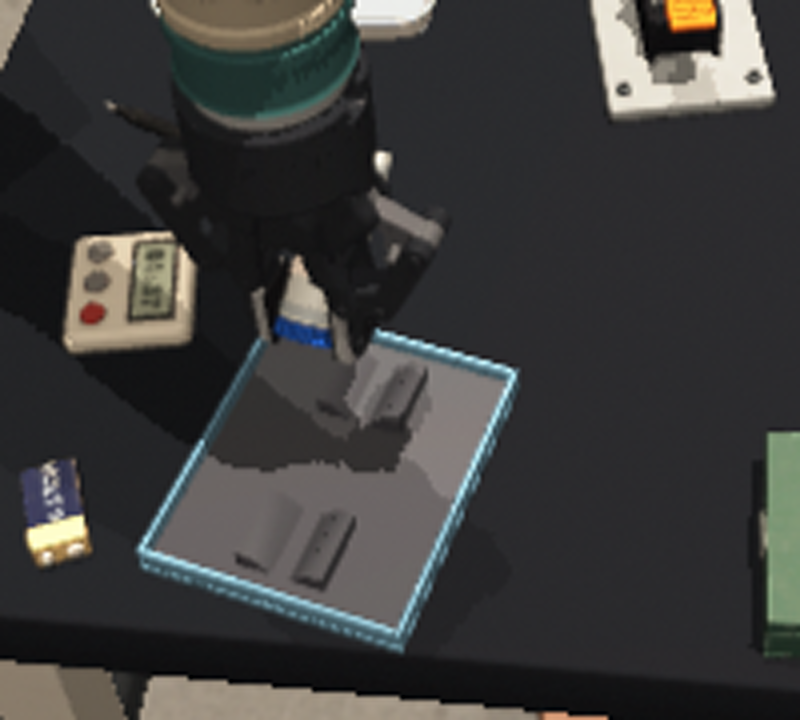

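The cartridge is held level at about (300,300), cap towards the camera, over the tray with the bed aligned. Now I lower it.

Run:
```python
from strokes import *
P=np.array([.4416,-.192,.0])
arm.movel(list(P+[0,0,.03]),.12); f1=st()[4][2]
z=.03
while z>.0171:
    z-=.002; arm.movel(list(P+[0,0,max(z,.017)]),.05); s=st(); print("%.1f %.1f"%(s[3]*1e3,s[4][2]-f1))
    if s[4][2]-f1>8: break
hand.set_gripper(.06); arm.movel(list(P+[0,0,.15]),.12); arm.movel(list(P+[-.05,.15,.25]),.25)
c=vision.read_camera("top"); save(c,"top6.png",(220,310,390,490),6)
l=models.outline_of(c,"cartridge")[0]; p=cloud(c,l["region"]); print(l["confidence"],p.mean(0),np.percentile(p[:,2],95),cv2.minAreaRect((p[:,:2]*1000).astype(np.float32)),st()[0])
```

```text
28.5 0.4
26.0 -0.7
23.8 -0.1
21.8 -1.5
19.8 0.1
18.4 4.3
18.0 12.0
0.66 [ 0.45210587 -0.14814636  0.0407218 ] 0.04687284689055726 ((451.95782470703125, -149.2750244140625), (89.37731170654297, 27.670982360839844), 75.52609252929688) 51.475
```

View pics/top6.png

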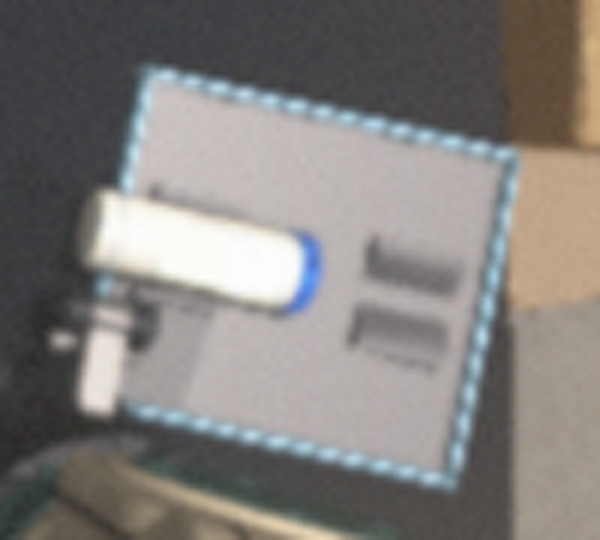

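The cartridge is now about 45 mm along the tray (top view (200,250)) with its closed end up on the rim. It must have shifted during the retreat. I need a fresh measurement to regrasp it.

Run:
```python
from h import *
np.set_printoptions(precision=4,suppress=True)
s=telemetry.get_state(); print(s["ee_pos"],s["grip_width"],s["time_s"])
for n in("top","side"):
    c=vision.read_camera(n)
    l=models.outline_of(c,"cartridge")[0]; p=cloud(c,l["region"]); p=p[p[:,2]>.015]
    w=np.array([.2215,.9752,0]); t=(p-np.array([.4416,-.192,0]))@w; x=(p-np.array([.4416,-.192,0]))@np.array([.9752,-.2215,0])
    print(n,l["confidence"],l["box"])
    for a in np.arange(-.06,.12,.01):
        k=(t>a)&(t<a+.01)
        if k.sum()>3: print("%.3f x %.4f..%.4f  ztop %.4f"%(a,*np.percentile(x[k],[5,95]),np.percentile(p[k,2],95)))
c=vision.read_camera("side"); save(c,"side7.png",(200,380,150,350),4)
```

```text
[ 0.3914 -0.0426  0.2489] 0.06010371495057728 51.475
top 0.74 [181.4, 178.4, 340.0, 251.6]
side 0.9 [227.9, 269.0, 255.4, 318.9]
-0.010 x -0.0084..0.0129  ztop 0.0396
0.000 x -0.0104..0.0153  ztop 0.0399
0.010 x -0.0100..0.0153  ztop 0.0423
0.020 x -0.0104..0.0153  ztop 0.0443
0.030 x -0.0086..0.0150  ztop 0.0460
0.040 x -0.0081..0.0158  ztop 0.0469
0.050 x -0.0081..0.0152  ztop 0.0481
0.060 x -0.0082..0.0150  ztop 0.0485
0.070 x -0.0113..0.0153  ztop 0.0492
0.080 x -0.0101..0.0156  ztop 0.0509
```

View pics/side7.png

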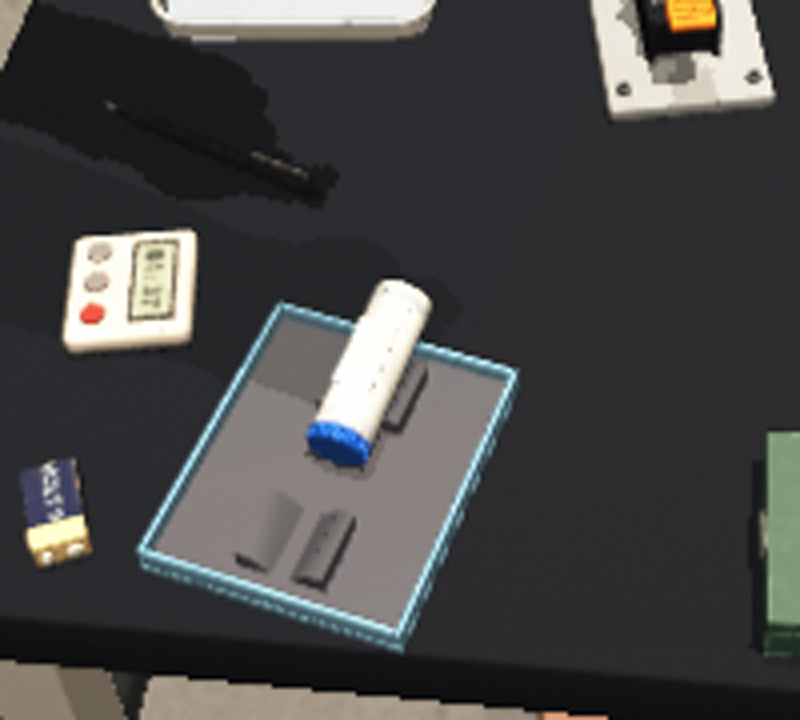

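The side view shows the cartridge tilted about 7°. Its cap end is at the bed's middle (340,443) and its closed end is over the rim (410,290), so it slipped along the pads. I'll regrip inside the finger gap with more force and a lower grip, and walk it back in two short slides along the bed.

Run:
```python
from h import *
w=np.array([.2215,.9752,0]); P=np.array([.4416,-.192,.0])
def at(t,z): return list(P+w*t+np.array([0,0,z]))
def rep(k):
    s=telemetry.get_state(); print(k,"w %.4f g %.0f F"%(s["grip_width"],s["grip_force"]),np.round(s["wrist_force"],1),np.round(s["ee_pos"],4),s["time_s"])
q=best(at(.014,.09),w); arm.movep(at(.014,.09),q)
arm.movel(at(.014,.0195),.12); hand.set_gripper(0,60); rep("grip")
arm.movel(at(.014,.024),.1); arm.movel(at(-.014,.024),.08); rep("shift")
arm.movel(at(-.014,.0185),.05); rep("down"); hand.set_gripper(.05)
arm.movel(at(.012,.0185),.1); hand.set_gripper(0,60); rep("grip2")
arm.movel(at(.012,.022),.1); arm.movel(at(-.008,.022),.08); rep("shift2")
arm.movel(at(-.008,.0175),.05); rep("down2"); hand.set_gripper(.06); arm.movel(at(-.008,.13),.15)
arm.movel(list(P+[-.05,.15,.25]),.3)
c=vision.read_camera("side"); l=models.outline_of(c,"cartridge")
for l in l[:2]:
    p=cloud(c,l["region"]); p=p[p[:,2]>.015]; t=(p-P)@w; x=(p-P)@np.array([.9752,-.2215,0])
    print(l["confidence"],l["box"])
    for a in np.arange(-.08,.12,.02):
        k=(t>a)&(t<a+.02)
        if k.sum()>3: print("%.3f x %.4f..%.4f  ztop %.4f n%d"%(a,*np.percentile(x[k],[5,95]),np.percentile(p[k,2],95),k.sum()))
save(c,"side8.png",(200,380,150,350),4); print(st()[0])
```

```text
grip w 0.0280 g 59 F [0.3 1.3 5.5] [ 0.4456 -0.1788  0.0205] 53.725
shift w 0.0281 g 59 F [-0.2  0.5 -1.2] [ 0.4383 -0.2062  0.0239] 54.475
down w 0.0278 g 61 F [-4.1  0.  10. ] [ 0.4383 -0.2058  0.0195] 54.7333
grip2 w 0.0278 g 59 F [-2.1 -0.1  4.3] [ 0.444  -0.1807  0.0188] 55.8083
shift2 w 0.0282 g 59 F [ 0.5 -0.  -0.8] [ 0.4397 -0.2005  0.0219] 56.4583
down2 w 0.0280 g 61 F [-3.5 -1.   9.1] [ 0.4395 -0.2003  0.0183] 56.7083
0.96 [217.2, 289.6, 244.8, 340.4]
-0.060 x -0.0110..0.0137  ztop 0.0406 n147
-0.040 x -0.0094..0.0146  ztop 0.0416 n154
-0.020 x -0.0090..0.0145  ztop 0.0425 n153
0.000 x -0.0098..0.0144  ztop 0.0429 n142
0.020 x -0.0103..0.0144  ztop 0.0419 n129
58.95
```

View pics/side8.png

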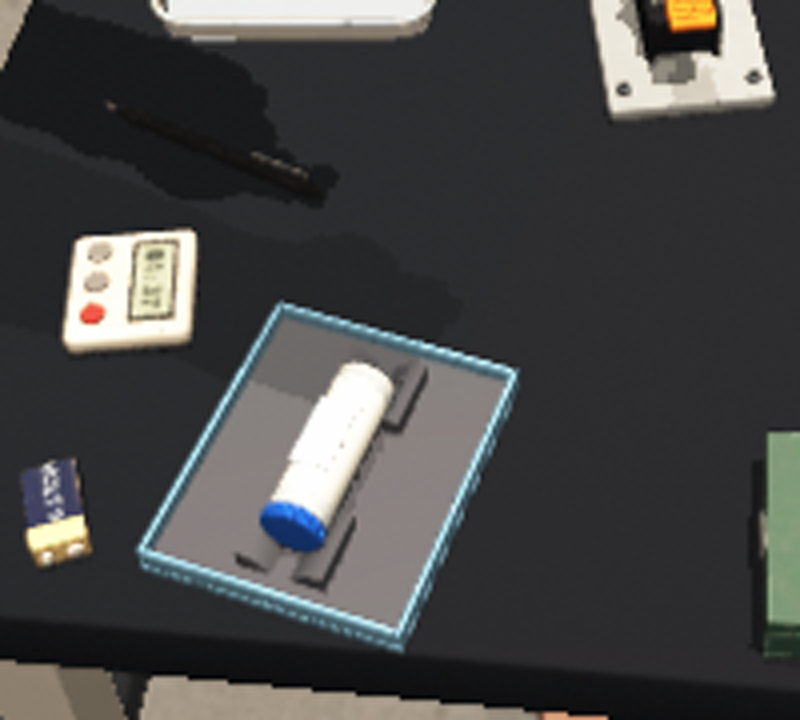

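The cartridge now lies level in the saddles, cap at (293,527) flush, centred within a few mm, and the arm is clear.

```bash
python3 -c "
from h import *
print(ticket.sign_off(), st()[0])"
```

```text
the job is handed in; nothing more can be done
the job is handed in; nothing more can be done
```

I handed the job in at about 59 s: the cap is home and bedded (about 20 N by the trigger-force formula), the ram is back, and the closed cartridge lies in the tray saddles after I regripped it to fix a first placing about 45 mm off along the tray; the sign-off gave no verdict.

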